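# Open the thumbwheel lockbox

## Task

Unlock the green lockbox: roll its three thumbwheels so that 4, 7 and 2 (left to right) stand on top at the index marks, pressing each wheel gently. Then slide the lid to the left until it is fully open, without forcing it, and leave the code showing and the other things on the bench where they are.

Things in the scene. Friction and masses are not known exactly. Their poses are not given: they have to be found in the camera images.
- lockbox: Low green steel lockbox, 150 (x) x 270 (y) mm, top plate 75 mm up, screwed down. Origin at the centre of its underside on the bench; at yaw 0 its x axis points away from the robot; y along the row of wheels to the left; z up. Three black numbered wheels stand in a row in the front half; a steel sliding lid covers a compartment in the right part of the rear half.
- lid (a joint): Sliding lid, m: 0 shut, 0.090 at its stop (fully open). Slides along the lockbox's +y, about 2 to 3 N of drag. Held by the lock (a few mm of play) until all three wheels show the code; one wheel off by more than about 0.17 rad blocks it.
- lid_handle (a point): Centre of the lid's handle; moves with the lid. The handle is a black upright bar 34 (box x) x 12 (box y) x 22 mm tall; its top is 11 mm above this point, the lid's surface 11 mm below it. Guides 8 mm high run beside the lid, 33 mm to either side of the handle in box x.
- left_wheel (a joint): Left numbered thumbwheel (seen from the robot), rad: number k is exactly on top at k x 0.6283 (4 at 2.513). Grows as the wheel's top is rolled to the lockbox's +x (away from the robot). Stop between 9 and 0. No clicks: even drag of 0.06 N m (2.5 N at the rim); stays where it is left. White numbers 10 mm high, read from the robot's side at white marks on the plate.
- left_slot (a point): Point on the lockbox's top plate, straight under the top of the left wheel's rim. Wheel: radius 24 mm, 18 mm wide, axis along lockbox y, next wheel 44 mm away. The rim's top is 7 to 15 mm above this point, different for each wheel and each time: find it by touch. The wheel gives on a spring of 9 N per mm, 4 mm travel; over 20 N damages it.
- middle_wheel (a joint): Middle numbered thumbwheel (seen from the robot), rad: number k is exactly on top at k x 0.6283 (7 at 4.398). Grows as the wheel's top is rolled to the lockbox's +x (away from the robot). Stop between 9 and 0. No clicks: even drag of 0.06 N m (2.5 N at the rim); stays where it is left. White numbers 10 mm high, read from the robot's side at white marks on the plate.
- middle_slot (a point): Point on the lockbox's top plate, straight under the top of the middle wheel's rim. Wheel: radius 24 mm, 18 mm wide, axis along lockbox y, next wheel 44 mm away. The rim's top is 7 to 15 mm above this point, different for each wheel and each time: find it by touch. The wheel gives on a spring of 9 N per mm, 4 mm travel; over 20 N damages it.
- right_wheel (a joint): Right numbered thumbwheel (seen from the robot), rad: number k is exactly on top at k x 0.6283 (2 at 1.257). Grows as the wheel's top is rolled to the lockbox's +x (away from the robot). Stop between 9 and 0. No clicks: even drag of 0.06 N m (2.5 N at the rim); stays where it is left. White numbers 10 mm high, read from the robot's side at white marks on the plate.
- right_slot (a point): Point on the lockbox's top plate, straight under the top of the right wheel's rim. Wheel: radius 24 mm, 18 mm wide, axis along lockbox y, next wheel 44 mm away. The rim's top is 7 to 15 mm above this point, different for each wheel and each time: find it by touch. The wheel gives on a spring of 9 N per mm, 4 mm travel; over 20 N damages it.
- grease_tub: Bystander: blue grease tub, 72 mm across, 62 tall. Origin under its centre.
- tape: Bystander: roll of black tape, 62 mm across, 19 tall. Origin under its centre.
- lube_bottle: Bystander: green bottle with red spout, 42 mm across, 123 tall. Origin under its centre.
- dish: Bystander: grey dish of small parts, 95 mm across, 22 tall. Origin under its centre.
- screwdriver: Bystander: red screwdriver lying down, 205 mm long. Origin under its centre.
- tin: Bystander: flat red tin, 57x92x20 mm. Origin under its centre.

How it is judged:
By the outcome, as a careful person would: the job done as asked, in the order asked, and still so for the second after the job is handed in, with the robot touching nothing.
It also fails if it takes over 61 s, if anything falls off the work surface, if the arm or the gripper's body presses on something with over 40 N, if the wrist force passes 120 N, or if a joint passes its speed limit or range.

## Robot

A 6-joint arm with a two-finger parallel gripper is mounted at the origin on a cart in front of the work surface, level with it; the furniture and walls round the work are solid. World frame = base frame: x ahead of the robot, y to its left, z up, the work surface at z = 0. Lengths are in mm, angles in rad, forces in N, time in s.
With the tool pointing down it reaches from about 150 to 775 mm from the base axis. Payload 6.1 kg.
Tool frame: the origin (TCP) lies midway between the tips of the shut fingers; the grasp point (between the pads) lies 19 mm behind it; z points along the fingers, x is the direction in which the jaws open and shut, and the axes are right-handed (so a half turn about z gives the same grasp; the last joint's range is limited). The gripper opens to 85 mm and grips with 20 to 120 N. Pads are 22 mm wide; open, the fingers measure 114 mm over their backs; the gripper's body (76 mm by 85 mm) begins 54 mm behind the grasp point. The pads swing forward as they close: fully open they stand 13 mm farther back than shut.
Start: joints at [1.196, 0.126, -0.04, 1.405, 0, 1.571], TCP at [192.188, 488.541, 195.695] pointing down, gripper open.
Joint ranges: [-2.72, 2.72], [-0.95, 1.95], [-1.27, 1.35], [-1.78, 2.02], [-1.46, 1.47], [-3.14, 3.14]. Speed limits (rad/s): [2.39, 2.39, 3.01, 3.14, 3.14, 3.14].

## Interface

Orientations are given as a rotation vector (axis times angle).
In Python, from station import robot gives the robot as it stands.
- The arm moves only by the tool arm_command, never from a script. Its arguments are lists of equal length, an entry for each row: "rotation": the turn, a rotation vector about the tool's x, y, z in degrees, a list of three; "travel": the shift along the tool's x, y, z in cm, a list of three; "fingers": the finger opening in cm, from 0 to 8.54. A call has 1 to 8 rows; each row is the pose to reach, as a shift and turn from the pose measured when the call began, along the tool's axes at that moment; what a row does not reach only later rows make up. A row lasts 1/8 s, in which the tool goes at most 62.5 mm and 10.7 degrees, less where a joint would pass 70% of its speed; a pose out of reach is approached as far as the arm can. A call with a gripper value outside its range is refused whole. The fingers move at their own pace and stop on an object; "squeeze" is the grip in N (left out, the last holds). Time passes only in rows, so rows that repeat a pose let the fingers close. It gives the time, the measured TCP pose, the force and the opening at its end, in the units of the state.
- robot.read_state(): the state, without advancing time (a new reading comes with each control period).
- robot.grab_frame(name): name is "scene" or "top" or "wrist"; returns (picture, depth): 400x640x3 uint8, red, green, blue; 400x640 float32, mm along the optical axis (not along the pixel's ray), 0 where there is no reading.
- robot.calibration(name): a dict with "mtx" (3x3 intrinsics, pixels), "distortion" ([k1, k2, p1, p2, k3] as OpenCV has them; the pictures are not rectified), "origin" and "rotation" of the camera in the world. Camera axes: x right, y down, z forward; pixel columns grow to the right and rows downward; lengths in mm; the calibration is good to about 2 mm. A picture is of the moment at which its call begins: read the wrist's pose just before it. calibration takes no time and is no camera call; for the wrist camera it gives the pose at the moment of the call.
- robot.hand_in(): hands the job in, once; it reports no verdict.
The state is a dict: "time": time; "joint_positions": joint angles; "qvel": joint speeds; "joint_torque": joint torques, N m; "tool_pos": TCP position; "tcp_rot": TCP orientation; "ft_force": force on the tool from outside, world axes, zero at the start; "ft_torque": the same for the moment, N m; "gripper_width": finger opening in mm.
Only numpy, scipy, OpenCV 4.12 (cv2) and the standard library are available. Lean on these libraries where they do the work, as an engineer would, in place of code of your own. Each camera call takes 0.05 s, during which the arm holds its last target.

## Working session

There is one attempt and no reset: what is moved stays moved. The work goes in short steps, Python scripts to look and compute and a tool call to move; the robot and the scene stay as the last step left them, time stands still between calls to the robot, and variables do not carry over. Pictures are saved under pics/ and viewed, and the job is handed in when it is done.

Besides the shell and the picture viewer there is one more tool, called after "Request:" as a command line: name --argument value ..., lists and objects as JSON in quotes. arm_command: Moves the arm, as the interface text tells. Its arguments: {"type":"object","properties":{"rotation":{"type":"array"},"travel":{"type":"array"},"fingers":{"type":"array"},"squeeze":{"type":"number"}},"required":["rotation","travel","fingers"]}

```bash
ls; mkdir -p pics; python3 - <<'E'
from station import robot
import cv2,numpy as np
s=robot.read_state();print(s)
for n in("scene","top","wrist"):
    c=robot.calibration(n);print(n,c)
    p,d=robot.grab_frame(n);cv2.imwrite(f"pics/{n}0.png",p[:,:,::-1]);np.save(f"pics/{n}0.npy",d)
E
```

```text
pics
{'time': 0.0, 'joint_positions': array([ 1.19599151e+00,  1.26367151e-01, -4.06065721e-02,  1.40539577e+00,
        3.68811151e-05,  1.57078451e+00]), 'qvel': array([-0.00053121,  0.00126835,  0.00032039,  0.00115113, -0.00060014,
       -0.00120534]), 'joint_torque': array([-5.90532295e-05, -4.35905814e+01,  3.52932000e+01,  1.71568844e-02,
        2.90463333e-05,  2.18320662e-05]), 'tool_pos': array([192.01694353, 488.12784194, 194.93590965]), 'tcp_rot': array([ 2.59570061e+00,  1.76820980e+00, -2.07435284e-03]), 'ft_force': array([ 0.25054857, -0.63715159,  0.22867521]), 'ft_torque': array([ 0.00558266,  0.02249228, -0.00316456]), 'gripper_width': 85.32707824235446}
scene {'mtx': array([[471.51657662,   0.        , 325.41232887],
       [  0.        , 471.51657662, 194.48836453],
       [  0.        ,   0.        ,   1.        ]]), 'distortion': array([-0.14175455,  0.        ,  0.        ,  0.        ,  0.        ]), 'origin': array([-346.05683362, -541.91598321, 1063.88250052]), 'rotation': array([-2.06129504,  1.1078122 , -0.51064051])}
top {'mtx': array([[440.46658396,   0.        , 318.68987145],
       [  0.        , 440.46658396, 197.084378  ],
       [  0.        ,   0.        ,   1.        ]]), 'distortion': array([-0.09134556,  0.        ,  0.        ,  0.        ,  0.        ]), 'origin': array([ 462.54728242,   78.12571877, 1183.75657568]), 'rotation': array([-2.19562022,  2.15178743, -0.12756532])}
wrist {'mtx': array([[355.92180334,   0.        , 323.83482354],
       [  0.        , 355.92180334, 200.83774544],
       [  0.        ,   0.        ,   1.        ]]), 'distortion': array([-0.0320609,  0.       ,  0.       ,  0.       ,  0.       ]), 'origin': array([114.71310321, 519.14314803, 373.53111652]), 'rotation': array([2.35968984, 1.60837914, 0.26678363])}
```

View pics/top0.png

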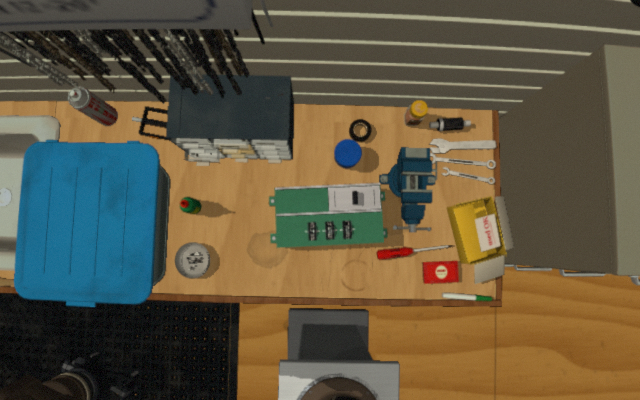

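View pics/scene0.png

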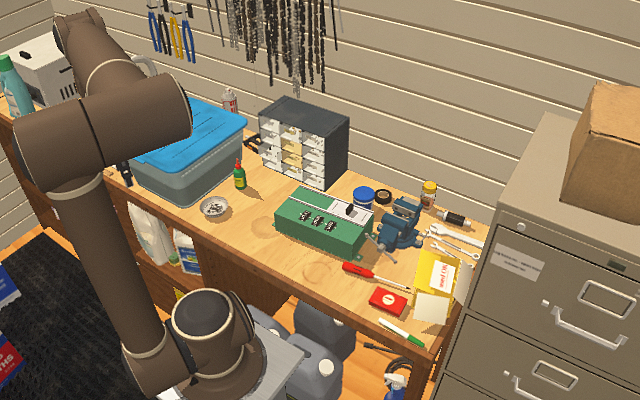

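View pics/wrist0.png

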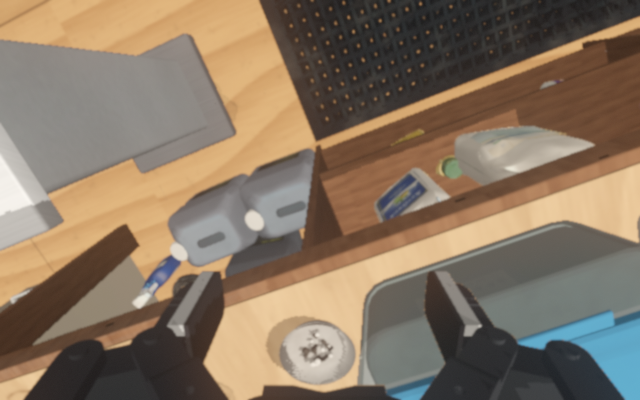

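The top view shows the box centred around pixel (330,217), wheels at (312,231), (330,230), (348,229), and the handle at (358,197). I'll enlarge it.

```bash
python3 - <<'E'
import cv2
p=cv2.imread("pics/top0.png");cv2.imwrite("pics/topc.png",cv2.resize(p[175:260,260:400],None,fx=5.7,fy=5.7,interpolation=cv2.INTER_CUBIC))
p=cv2.imread("pics/scene0.png");cv2.imwrite("pics/scenec.png",cv2.resize(p[180:270,265:385],None,fx=6,fy=6,interpolation=cv2.INTER_CUBIC))
E
```

```text
(no output)
```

View pics/topc.png

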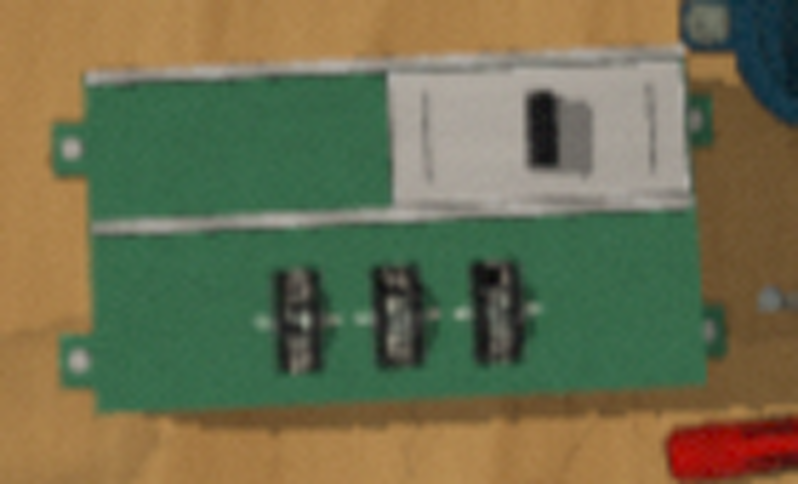

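View pics/scenec.png

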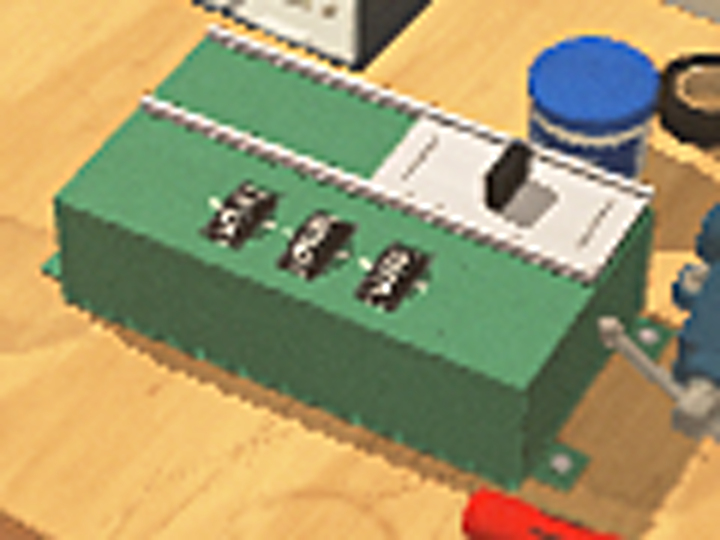

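```bash
cat > h.py <<'E'
import cv2,numpy as np
from scipy.spatial.transform import Rotation as R
def ray(c,px):
    u=cv2.undistortPoints(np.array([[px]],float),c['mtx'],np.array(c['distortion']))[0,0]
    return R.from_rotvec(c['rotation']).apply([u[0],u[1],1])
def onz(c,px,z):
    r=ray(c,px);o=c['origin'];return o+r*(z-o[2])/r[2]
def proj(c,P):
    Rm=R.from_rotvec(c['rotation']).inv();P=np.atleast_2d(P)
    pc=Rm.apply(P-c['origin']);q,_=cv2.projectPoints(pc.reshape(-1,1,3),np.zeros(3),np.zeros(3),c['mtx'],np.array(c['distortion']));return q[:,0]
E
python3 - <<'E'
from h import *
from station import robot
c=robot.calibration("top")
f=lambda x,y:(260+(x+.5)/5.7-.5,175+(y+.5)/5.7-.5)
for n,p,z in [("FL",(98,412),75),("FR",(705,384),75),("Lm",(262,322),75),("Lm",(334,320),75),("Mm",(363,319),75),("Mm",(433,315),75),("Rm",(461,314),75),("Rm",(535,309),75),("h",(543,130),97),("RL",(87,76),83),("RR",(683,51),83)]:
    print(n,onz(c,f(*p),z).round(1))
c=robot.calibration("scene")
f=lambda x,y:(265+(x+.5)/6-.5,180+(y+.5)/6-.5)
for n,p,z in [("FL",(57,200),75),("FR",(522,388),75),("Lm",(214,202),75),("Lm",(270,225),75),("Mm",(287,234),75),("Mm",(346,255),75),("Rm",(365,264),75),("Rm",(422,289),75),("htop",(509,163),97)]:
    print(n,onz(c,f(*p),z).round(1))
E
```

```text
FL [451.4 167.5  75. ]
FR [468.7 -99.7  75. ]
Lm [492.4  96.3  75. ]
Lm [493.9  64.6  75. ]
Mm [494.6  51.8  75. ]
Mm [496.9  21.   75. ]
Rm [497.6   8.6  75. ]
Rm [500.4 -24.1  75. ]
h [577.7 -24.6  97. ]
RL [598.9 175.9  83. ]
RR [615.7 -87.9  83. ]
FL [448.8 165.4  75. ]
FR [468.1 -99.9  75. ]
Lm [492.1  97.7  75. ]
Lm [494.   64.3  75. ]
Mm [493.4  53.4  75. ]
Mm [497.2  20.2  75. ]
Rm [497.2   8.8  75. ]
Rm [498.  -24.3  75. ]
htop [579.7 -24.1  97. ]
```

```bash
cat >> h.py <<'E'
YAW=0.0647
bx=np.array([np.cos(YAW),np.sin(YAW),0]);by=np.array([-np.sin(YAW),np.cos(YAW),0])
M=np.array([495.8,36.5,75.]);L=M+44*by;Rr=M-44*by
Rt=R.from_matrix(np.array([by,bx,[0,0,-1]]).T)  # target tool orientation
def rel(s,P,Rg=Rt):
    R0=R.from_rotvec(s['tcp_rot']);return R0.inv().apply(np.array(P)-s['tool_pos'])/10,(R0.inv()*Rg).as_rotvec(degrees=True)
E
python3 - <<'E'
from h import *
from station import robot
s=robot.read_state();c=robot.calibration("wrist")
R0=R.from_rotvec(s['tcp_rot']);co=R0.inv().apply(c['origin']-s['tool_pos']);cr=R0.inv()*R.from_rotvec(c['rotation'])
print(co,cr.as_matrix().round(3))
np.savez("wc.npz",co=co,cr=cr.as_rotvec())
for P in ([440,36,150],[470,36,120],[400,36,150]):
    c2=dict(c,origin=np.array(P)+Rt.apply(co),rotation=(Rt*cr).as_rotvec())
    print(P,proj(c2,[L,M,Rr,[577,-24,97],P]).round(0).tolist())
    print(rel(s,P))
E
```

```text
[   0.23873805  -83.30317806 -178.52290967] [[ 1.     0.     0.   ]
 [-0.     0.946  0.325]
 [-0.    -0.325  0.946]]
[440, 36, 150] [[374.0, 262.0], [320.0, 262.0], [265.0, 262.0], [239.0, 359.0], [323.0, 239.0]]
(array([-33.00195995,  39.62919174,   4.54950021]), array([-1.69503085e-02,  6.81774904e-02, -2.51833426e+01]))
[470, 36, 120] [[385.0, 245.0], [322.0, 245.0], [258.0, 245.0], [229.0, 356.0], [323.0, 239.0]]
(array([-31.89996352,  42.42098607,   7.54808126]), array([-1.69503085e-02,  6.81774904e-02, -2.51833426e+01]))
[400, 36, 150] [[369.0, 304.0], [317.0, 304.0], [264.0, 304.0], [240.0, 395.0], [323.0, 239.0]]
(array([-34.46642471,  35.90691564,   4.55138918]), array([-1.69503085e-02,  6.81774904e-02, -2.51833426e+01]))
```

```bash
python3 - <<'E'
from h import *
from station import robot
s=robot.read_state()
for P in ([240,300,280],[350,180,220],[530,36,145]): print(rel(s,P))
E
```

```text
(array([-15.77308666,  11.3519577 ,  -8.47063651]), array([-1.69503085e-02,  6.81774904e-02, -2.51833426e+01]))
(array([-22.90533307,  25.98178941,  -2.46238508]), array([-1.69503085e-02,  6.81774904e-02, -2.51833426e+01]))
(array([-29.70630626,  48.00432752,   5.04524964]), array([-1.69503085e-02,  6.81774904e-02, -2.51833426e+01]))
```

Request:
arm_command --rotation '[[0,0,-5],[0,0,-10],[0,0,-15],[0,0,-20],[0,0,-25.2],[0,0,-25.2],[0,0,-25.2],[0,0,-25.2]]' --travel '[[-5,3,-4],[-10,7,-8],[-15.8,11.4,-8.5],[-19,18,-6],[-22.9,26,-2.5],[-26,34,1],[-29.7,42,3],[-29.7,48,5]]' --fingers '[0,0,0,0,0,0,0,0]' --squeeze 40

```text
time: 1.15
tool_pos: [436.0, 108.5, 183.6]
tcp_rot: [2.148, 2.291, -0.001]
ft_force: [0.5, 1.3, 0.5]
gripper_width: 0.3
```

```bash
python3 - <<'E'
from h import *
from station import robot
s=robot.read_state();print(s['time'],s['joint_positions'],s['qvel'],s['tool_pos'],s['gripper_width'],s['ft_force'])
print(rel(s,[530,36,145]))
E
```

```text
1.15 [ 2.44546100e-01 -1.67701217e-02 -2.17479003e-01  1.37011875e+00
 -7.56914163e-04  1.80270820e-01] [-0.89670153  0.52858299  0.16301434 -0.37030009  0.00140349 -0.89625285] [436.00072913 108.54151946 183.63256695] 0.34234637190272765 [0.45104994 1.26379197 0.51537363]
(array([-7.84003864,  8.91416933,  3.87007509]), array([ 0.00600187,  0.04298811, -0.02433396]))
```

Request:
arm_command --rotation '[[0,0,0],[0,0,0],[0,0,0],[0,0,0]]' --travel '[[-4,5,2],[-7.8,8.9,3.9],[-7.8,8.9,3.9],[-7.8,8.9,3.9]]' --fingers '[0,0,0,0]'

```text
time: 1.65
tool_pos: [529.3, 36.3, 144.3]
tcp_rot: [-2.149, -2.29, 0.002]
ft_force: [-0.4, -0.2, 0.8]
gripper_width: 0.0
```

```bash
cat >> h.py <<'E'
def wshot(robot,name,cal=None):
    s=robot.read_state();c=robot.calibration("wrist")
    p,d=robot.grab_frame("wrist");cv2.imwrite(f"pics/{name}.png",p[:,:,::-1]);np.save(f"pics/{name}.npy",d);np.save(f"pics/{name}_c.npy",c,allow_pickle=True)
    return s,c,p,d
E
python3 - <<'E'
from h import *
from station import robot
s,c,p,d=wshot(robot,"w1");print(s['tool_pos'],s['ft_force'])
print(proj(c,[L,M,Rr,s['tool_pos']]))
cv2.imwrite("pics/w1c.png",cv2.rotate(cv2.resize(p[100:270,220:420,::-1],None,fx=4,fy=3.5,interpolation=cv2.INTER_CUBIC),cv2.ROTATE_180))
E
```

```text
[529.3177533   36.27391265 144.27179707] [-0.35555426 -0.15187498  0.77071319]
[[389.43026968 153.59378159]
 [327.04348672 153.58714022]
 [264.6507387  153.67394013]
 [323.59772372 238.51080724]]
```

View pics/w1.png

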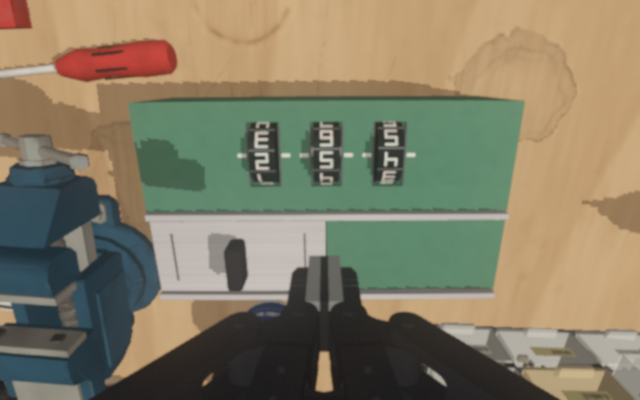

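View pics/w1c.png

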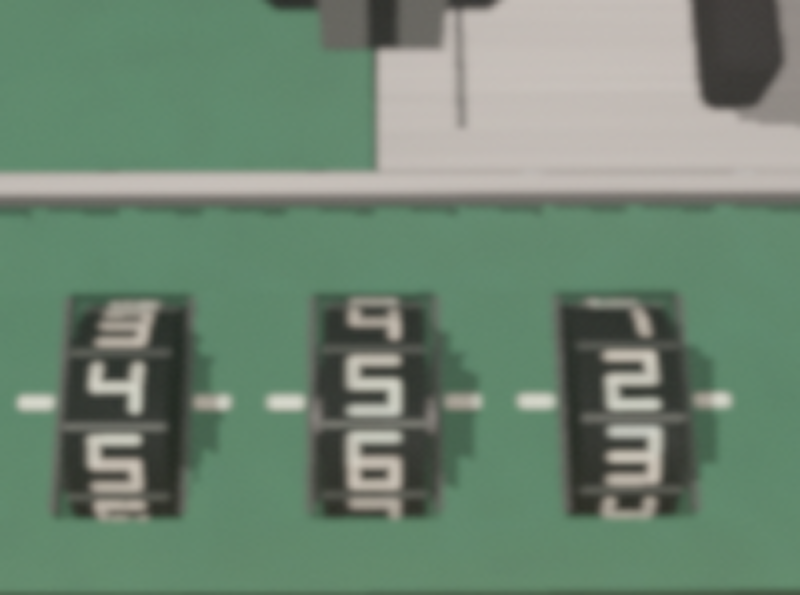

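```bash
cat >> h.py <<'E'
from scipy.optimize import least_squares
PI=2*np.pi/10
def fit(c,base,obs,h=None):
    # obs: list of (number n (k or k+.5), pixel row); fit theta (and h)
    def pr(t,h):
        P=[]
        for n,_ in obs:
            a=t-n*PI   # angle of mark from top toward +x
            P.append(base+bx*24*np.sin(a)+np.array([0,0,h-24+24*np.cos(a)]))
        return proj(c,np.array(P))[:,1]
    rows=np.array([o[1] for o in obs])
    if h is None: f=lambda v:np.r_[pr(v[0],v[1])-rows,(v[1]-11)/8]
    else: f=lambda v:pr(v[0],h)-rows
    r=least_squares(f,[np.mean([o[0] for o in obs])*PI]+([11] if h is None else []))
    return r.x,r.fun.round(2)
E
python3 - <<'E'
from h import *
c=np.load("pics/w1_c.npy",allow_pickle=True).item();d=np.load("pics/w1.npy")
g=lambda y:270-(y+.5)/3.5-.5
for n,b,o in (("L",L,[(3.5,352),(4.5,427),(5.5,496)]),("M",M,[(4.5,350),(5.5,427),(6.5,495)]),("R",Rr,[(1.5,345),(2.5,418),(3.5,490)])):
    oo=[(k,g(y)) for k,y in o]
    for h in (None,7,11,15): 
        x,f=fit(c,b,oo,h);print(n,h,x,x[0]/PI,f)
    q=proj(c,b+[0,0,11])[0];print(q)
    Rc=R.from_rotvec(c['rotation'])
    # heights
    v,u=np.mgrid[int(q[1])-22:int(q[1])+24,int(q[0])-4:int(q[0])+5]
    dd=d[v,u];W=np.array([c['origin']+ray(c,(uu,vv))*z for uu,vv,z in zip(u.ravel(),v.ravel(),dd.ravel())]).reshape(*u.shape,3)
    X=(W-b)@bx;print(np.c_[np.median(X,1),np.median(W[...,2],1)][::3].round(1).tolist())
# marks check
for y,x in ((402,35),(402,211),(402,286),(402,462),(401,537),(400,712)):
    print(onz(c,(420-(x+.5)/4-.5,g(y)),75).round(1))
E
```

```text
L None [ 2.56926541 11.02284578] 4.089112896573944 [-0.02  0.24 -0.31  0.  ]
L 7 [2.60446134] 4.145128969273139 [-0.41  0.42 -0.13]
L 11 [2.56946645] 4.089432868728318 [-0.02  0.24 -0.31]
L 15 [2.5340606] 4.0330826981209045 [ 0.34  0.05 -0.46]
[392.26570696 156.80724816]
[[-14.4, 79.6], [-12.6, 81.2], [-10.6, 81.5], [-8.8, 82.9], [-6.9, 83.5], [-4.9, 83.6], [-2.9, 83.9], [-0.9, 84.3], [1.1, 84.8], [3.4, 83.9], [5.5, 83.6], [7.6, 83.5], [10.2, 81.9], [12.6, 80.9], [15.1, 79.6], [18.3, 76.0]]
M None [ 3.19432266 12.41509384] 5.083922404893013 [-0.2   0.48 -0.45  0.18]
M 7 [3.24176882] 5.159435321704165 [-0.73  0.72 -0.21]
M 11 [3.2067941] 5.103771327132171 [-0.33  0.55 -0.39]
M 15 [3.17140752] 5.0474518258988015 [ 0.04  0.36 -0.56]
[327.17684146 156.80146799]
[[-14.5, 80.5], [-12.9, 82.8], [-10.9, 83.5], [-9.1, 84.7], [-7.1, 84.5], [-5.2, 85.2], [-3.3, 86.3], [-1.2, 86.0], [0.8, 86.0], [2.9, 86.1], [5.0, 85.9], [7.1, 85.7], [9.6, 84.2], [12.0, 83.2], [14.7, 81.1], [17.5, 78.8]]
R None [ 1.37779669 11.23191297] 2.192831537704269 [-0.05  0.15 -0.15  0.03]
R 7 [1.41542787] 2.252723416282155 [-0.52  0.32  0.08]
R 11 [1.37987129] 2.1961333701158856 [-0.07  0.16 -0.14]
R 15 [1.34388582] 2.138860715675789 [ 0.35 -0.02 -0.35]
[262.0806314  156.89047714]
[[-14.4, 78.8], [-12.5, 80.1], [-10.7, 81.4], [-8.9, 82.7], [-7.0, 83.7], [-4.9, 83.2], [-3.0, 84.1], [-1.0, 84.6], [1.2, 84.0], [3.0, 85.2], [5.4, 83.9], [7.5, 83.9], [9.9, 82.9], [12.4, 81.2], [15.0, 79.8], [17.9, 77.1]]
[492.6  95.5  75. ]
[494.6  64.4  75. ]
[495.5  51.2  75. ]
[497.5  20.2  75. ]
[498.5   7.   75. ]
[500.7 -23.8  75. ]
```

```bash
sed -i 's/^M=np.array.*/M=np.array([496.1,36.1,75.]);L=M+44*by;Rr=M-44*by/' h.py; python3 - <<'E'
from h import *
from station import robot
s=robot.read_state();print(s['ft_force'],s['tool_pos'])
print(rel(s,M-7*bx+[0,0,16]))
c=np.load("pics/w1_c.npy",allow_pickle=True).item()
p=cv2.imread("pics/w1.png");cv2.imwrite("pics/w1d.png",cv2.rotate(cv2.resize(p[112:197,236:416],None,fx=4.4,fy=7,interpolation=cv2.INTER_LANCZOS4),cv2.ROTATE_180))
E
```

```text
[-0.50708735 -0.30552548  0.38325725] [529.26237945  36.81976316 144.93861068]
(array([ 0.14488287, -4.01233155,  5.39500607]), array([-0.01729649,  0.0265021 , -0.00282019]))
```

View pics/w1d.png

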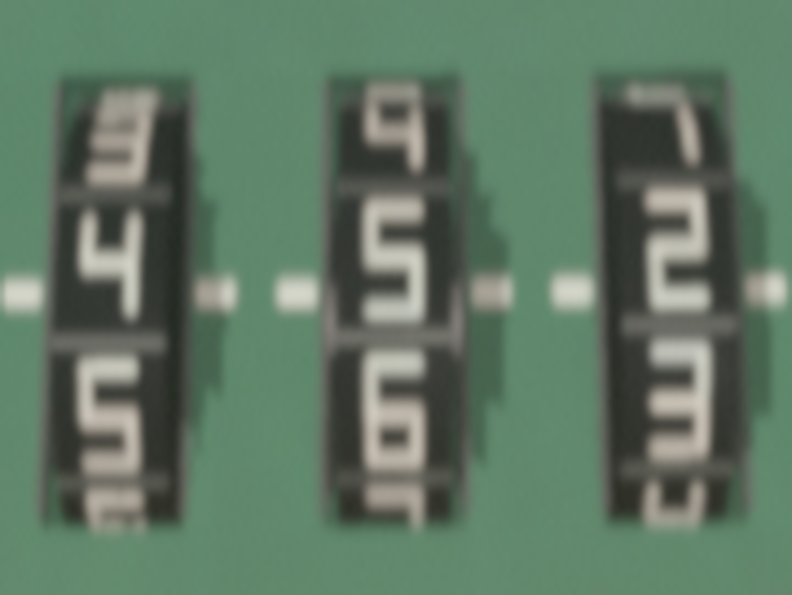

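Request:
arm_command --rotation '[[0,0,0],[0,0,0],[0,0,0]]' --travel '[[0.15,-4.0,3.5],[0.15,-4.0,5.2],[0.15,-4.0,5.2]]' --fingers '[0,0,0]'

```text
time: 2.08
tool_pos: [488.6, 36.5, 93.0]
tcp_rot: [2.147, 2.294, -0.001]
ft_force: [0.2, -0.3, -0.1]
gripper_width: 0.0
```

Request:
arm_command --rotation '[[0,0,0],[0,0,0]]' --travel '[[0,0,0.3],[0,0,0.5]]' --fingers '[0,0]'

```text
time: 2.33
tool_pos: [489.8, 36.8, 89.1]
tcp_rot: [2.145, 2.293, 0.002]
ft_force: [-0.1, -0.5, 0.2]
gripper_width: -0.2
```

Request:
arm_command --rotation '[[0,0,0],[0,0,0]]' --travel '[[0,0,0.15],[0,0,0.2]]' --fingers '[0,0]'

```text
time: 2.58
tool_pos: [490.3, 36.8, 87.2]
tcp_rot: [2.145, 2.293, 0.002]
ft_force: [-0.5, 0.2, 0.5]
gripper_width: 0.1
```

Request:
arm_command --rotation '[[0,0,0],[0,0,0]]' --travel '[[0,0,0.1],[0,0,0.1]]' --fingers '[0,0]'

```text
time: 2.82
tool_pos: [490.2, 36.8, 86.1]
tcp_rot: [2.145, 2.293, 0.002]
ft_force: [-0.6, -0.2, 0.4]
gripper_width: 0.5
```

Request:
arm_command --rotation '[[0,0,0],[0,0,0]]' --travel '[[0,0,0.1],[0,0,0.1]]' --fingers '[0,0]'

```text
time: 3.08
tool_pos: [490.1, 36.7, 85.0]
tcp_rot: [2.145, 2.293, 0.002]
ft_force: [0.3, -0.7, -0.1]
gripper_width: 0.1
```

Request:
arm_command --rotation '[[0,0,0],[0,0,0]]' --travel '[[0,0,0.08],[0,0,0.08]]' --fingers '[0,0]'

```text
time: 3.32
tool_pos: [490.1, 36.7, 84.2]
tcp_rot: [2.145, 2.293, 0.002]
ft_force: [-0.2, 0.6, 0.2]
gripper_width: -0.2
```

```bash
python3 - <<'E'
from h import *
from station import robot
s,c,p,d=wshot(robot,"w2");print(s['tool_pos'],s['ft_force'])
cv2.imwrite("pics/w2c.png",cv2.resize(p[150:320,220:420,::-1],None,fx=4,fy=3.5,interpolation=cv2.INTER_CUBIC))
E
```

```text
[490.07461055  36.71148734  84.17761099] [-0.20936521  0.63335194  0.23083403]
```

View pics/w2c.png

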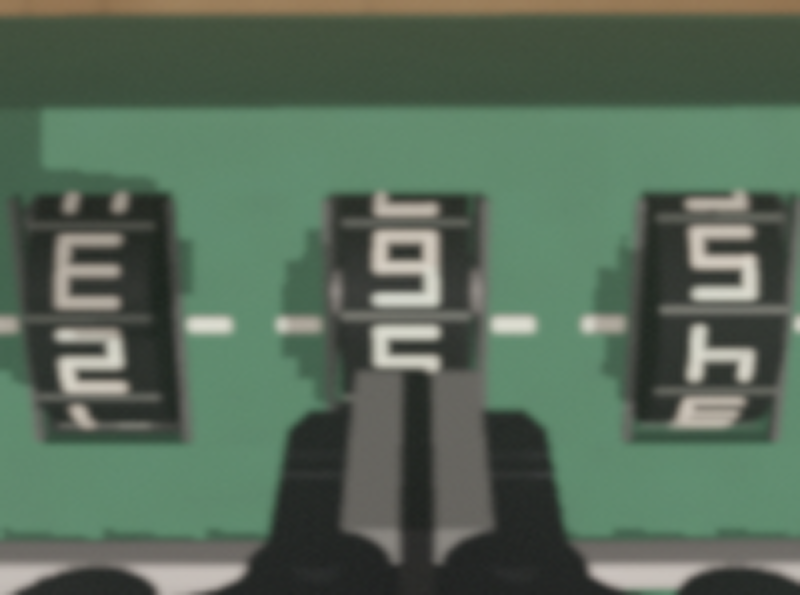

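```bash
python3 - <<'E'
from h import *
c=np.load("pics/w2_c.npy",allow_pickle=True).item();d=np.load("pics/w2.npy")
for u in (314,324,330,340):
  for v in range(240,310,5):
    z=d[v,u];W=c['origin']+ray(c,(u,v))*z
    print(u,v,W.round(1), end=' ')
  print()
E
```

```text
314 240 [490.8  31.5  85.2] 314 245 [493.3  31.7  86.4] 314 250 [495.8  31.9  87.4] 314 255 [480.1  31.9 123. ] 314 260 [479.2  32.  129.2] 314 265 [480.   32.1 132.1] 314 270 [479.8  32.2 136.4] 314 275 [479.7  32.3 140.4] 314 280 [479.5  32.4 144.4] 314 285 [479.8  32.5 147.5] 314 290 [479.6  32.6 151. ] 314 295 [480.   32.7 153.5] 314 300 [479.7  32.8 157. ] 314 305 [478.9  32.8 161. ] 
324 240 [489.9  37.   86.4] 324 245 [493.   37.2  86.2] 324 250 [495.8  37.4  86.6] 324 255 [479.5  36.3 123.6] 324 260 [478.8  36.2 129.4] 324 265 [479.   36.2 133.2] 324 270 [479.   36.2 137.3] 324 275 [479.1  36.2 140.9] 324 280 [479.3  36.2 144.3] 324 285 [479.6  36.3 147.4] 324 290 [478.9  36.2 151.7] 324 295 [480.1  36.3 153.1] 324 300 [478.8  36.2 158. ] 324 305 [480.6  36.3 158.4] 
330 240 [490.   40.3  85.8] 330 245 [493.1  40.5  85.5] 330 250 [495.8  40.7  86.2] 330 255 [479.7  38.9 123. ] 330 260 [479.6  38.8 127.6] 330 265 [479.2  38.7 132.7] 330 270 [480.1  38.7 135.2] 330 275 [479.4  38.6 140.3] 330 280 [479.4  38.5 143.9] 330 285 [478.7  38.4 148.5] 330 290 [478.6  38.4 152. ] 330 295 [479.3  38.4 154.1] 330 300 [478.8  38.3 157.8] 330 305 [481.5  38.5 156.9] 
340 240 [494.1  46.5  76.3] 340 245 [497.3  46.7  76.1] 340 250 [406.7  31.4 262.5] 340 255 [503.7  47.3  76.3] 340 260 [507.1  47.5  76.1] 340 265 [510.5  47.8  76. ] 340 270 [482.9  43.3 129.8] 340 275 [479.   42.5 140.4] 340 280 [479.2  42.4 143.8] 340 285 [479.3  42.2 147.2] 340 290 [478.8  42.  151.2] 340 295 [479.3  42.  153.6] 340 300 [478.4  41.7 158. ] 340 305 [478.3  41.6 161. ]
```

```bash
python3 - <<'E'
from h import *
from station import robot
p,d=robot.grab_frame("scene");c=robot.calibration("scene");s=robot.read_state()
q=proj(c,[s['tool_pos'],s['tool_pos']+[0,0,39],M+[0,0,11]]);print(q)
im=p[:,:,::-1].copy()
cr=cv2.resize(im[150:250,265:395],None,fx=6,fy=6,interpolation=cv2.INTER_CUBIC)
for k,(x,y) in enumerate(q): cv2.circle(cr,(int((x-265+.5)*6),int((y-150+.5)*6)),4,[(0,0,255),(255,0,0),(0,255,255)][k],1)
cv2.imwrite("pics/s2c.png",cr)
E
```

```text
[[316.33261322 219.12173074]
 [316.21747812 209.55033436]
 [317.63049022 217.62693812]]
```

View pics/s2c.png

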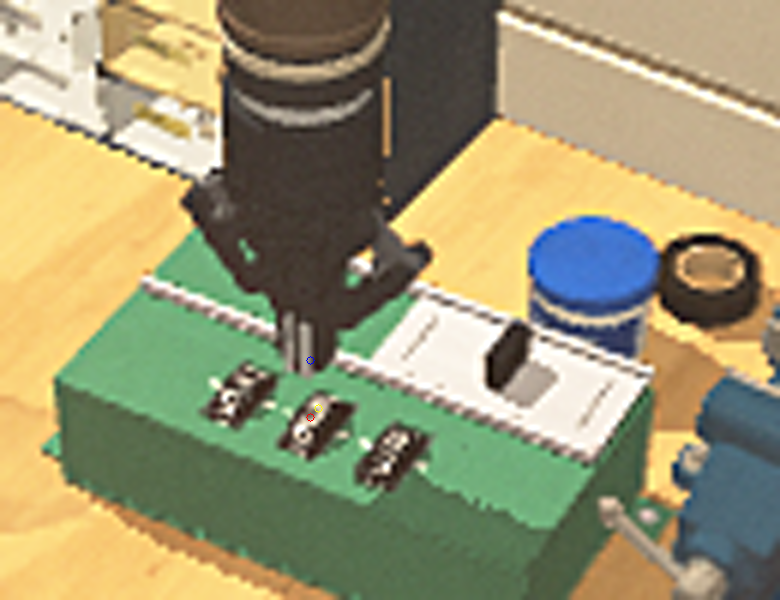

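Request:
arm_command --rotation '[[0,0,0],[0,0,0],[0,0,0],[0,0,0]]' --travel '[[0,0,0.8],[0,0,1.6],[0,0,2.2],[0,0,2.2]]' --fingers '[0,0,0,0]'

```text
time: 3.92
tool_pos: [489.6, 36.7, 61.5]
tcp_rot: [2.146, 2.293, 0.0]
ft_force: [-0.8, 0.5, 0.6]
gripper_width: 0.1
```

```bash
python3 - <<'E'
from h import *
from station import robot
s,c,p,d=wshot(robot,"w3");print(s['tool_pos'],s['ft_force'])
cv2.imwrite("pics/w3c.png",cv2.resize(p[150:320,220:420,::-1],None,fx=4,fy=3.5,interpolation=cv2.INTER_CUBIC))
for u in (314,330):
  for v in range(230,310,5):
    W=c['origin']+ray(c,(u,v))*d[v,u]; print(v,W.round(1)[[0,2]], end=' ')
  print()
E
```

```text
[489.6444638   36.72350092  61.46079121] [-0.82634131  0.50588816  0.64013616]
230 [477.7  77.8] 235 [479.6  79.6] 240 [481.2  81.9] 245 [483.7  82.2] 250 [486.4  82.3] 255 [479.5 100.7] 260 [479.5 105.1] 265 [479.5 109.5] 270 [478.8 114.8] 275 [479.3 117.8] 280 [480.2 119.9] 285 [478.8 125.7] 290 [479.2 128.4] 295 [478.7 132.2] 300 [479.9 133.5] 305 [479.1 137.6] 
230 [476.8  78.6] 235 [478.7  80.4] 240 [480.8  81.5] 245 [483.8  80.9] 250 [485.2  83.6] 255 [478.7 101.4] 260 [478.9 105.4] 265 [478.7 110. ] 270 [478.9 113.9] 275 [479.2 117.1] 280 [478.3 122.4] 285 [479.  124.8] 290 [479. 128.] 295 [479.1 131. ] 300 [478.4 135.1] 305 [480.8 134.6]
```

View pics/w3c.png

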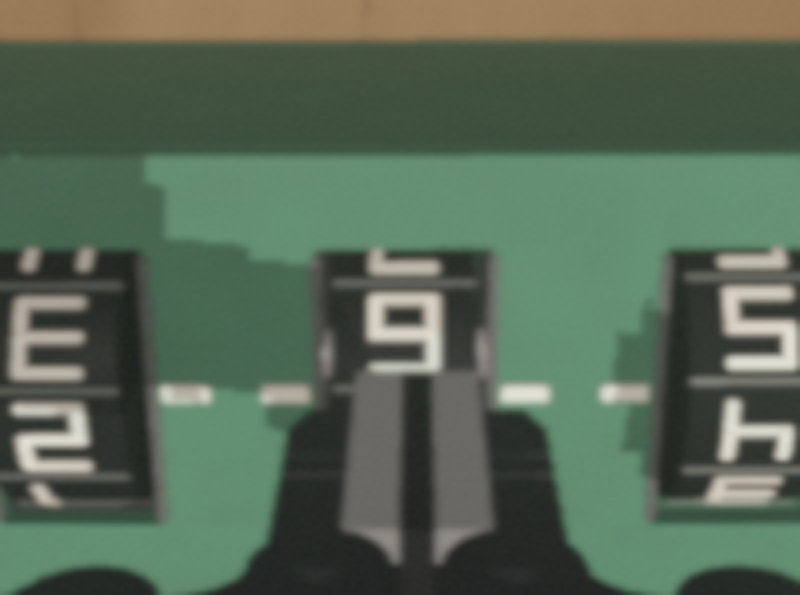

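Request:
arm_command --rotation '[[0,0,0],[0,0,0],[0,0,0]]' --travel '[[0,0,0.5],[0,0,0.9],[0,0,0.9]]' --fingers '[0,0,0]'

```text
time: 4.35
tool_pos: [489.7, 36.7, 52.5]
tcp_rot: [2.146, 2.293, 0.0]
ft_force: [0.9, -0.8, 0.6]
gripper_width: -0.0
```

Request:
arm_command --rotation '[[0,0,0],[0,0,0]]' --travel '[[0,0,0.12],[0,0,0.12]]' --fingers '[0,0]'

```text
time: 4.6
tool_pos: [489.6, 36.7, 51.3]
tcp_rot: [2.146, 2.293, 0.0]
ft_force: [0.0, -0.2, -0.6]
gripper_width: -0.2
```

Request:
arm_command --rotation '[[0,0,0],[0,0,0]]' --travel '[[0,0,0.12],[0,0,0.12]]' --fingers '[0,0]'

```text
time: 4.85
tool_pos: [489.8, 36.7, 50.3]
tcp_rot: [2.146, 2.293, 0.001]
ft_force: [0.2, -0.5, 1.0]
gripper_width: 0.2
```

Request:
arm_command --rotation '[[0,0,0],[0,0,0]]' --travel '[[0,0,0.1],[0,0,0.1]]' --fingers '[0,0]'

```text
time: 5.1
tool_pos: [489.9, 36.7, 49.8]
tcp_rot: [2.145, 2.293, 0.001]
ft_force: [-2.3, -0.5, 5.6]
gripper_width: -0.0
```

Request:
arm_command --rotation '[[0,0,0],[0,0,0],[0,0,0]]' --travel '[[0,0,0.05],[0,0.3,0.05],[0,0.5,0.05]]' --fingers '[0,0,0]'

```text
time: 5.48
tool_pos: [494.7, 37.1, 49.7]
tcp_rot: [2.145, 2.293, 0.001]
ft_force: [-2.7, 0.0, 5.2]
gripper_width: 0.1
```

Request:
arm_command --rotation '[[0,0,0],[0,0,0],[0,0,0],[0,0,0]]' --travel '[[0,0.3,0.08],[0,0.6,0.08],[0,0.9,0.08],[0,0.9,0.08]]' --fingers '[0,0,0,0]'

```text
time: 5.98
tool_pos: [504.1, 37.7, 49.6]
tcp_rot: [2.145, 2.293, 0.003]
ft_force: [-0.7, -0.4, 6.2]
gripper_width: -0.1
```

```bash
python3 - <<'E'
from h import *
from station import robot
s,c,p,d=wshot(robot,"w4");print(s['tool_pos'],s['ft_force'])
cv2.imwrite("pics/w4c.png",cv2.rotate(cv2.resize(p[120:300,220:420,::-1],None,fx=4,fy=3.3,interpolation=cv2.INTER_CUBIC),cv2.ROTATE_180))
E
```

```text
[504.1238488   37.68162934  49.60847758] [-0.70398648 -0.41666955  6.20002292]
```

View pics/w4c.png

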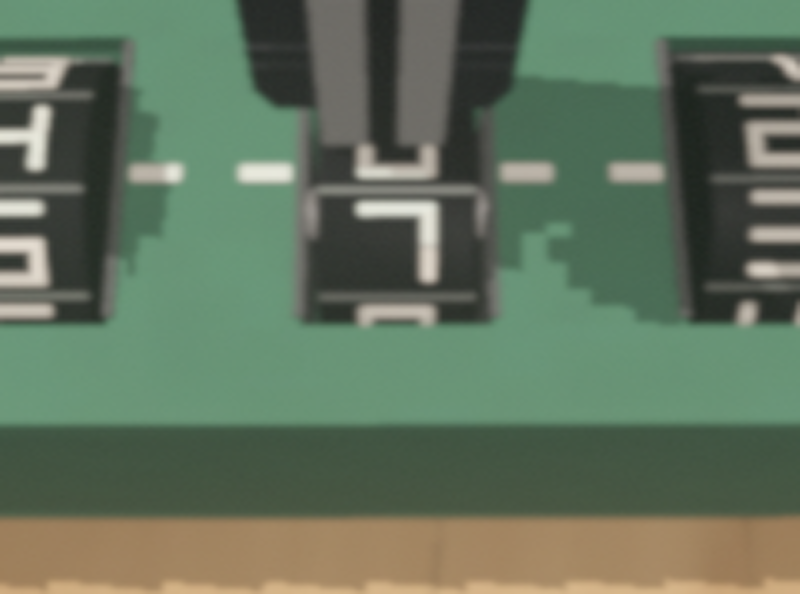

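```bash
python3 - <<'E'
from h import *
from station import robot
c=np.load("pics/w4_c.npy",allow_pickle=True).item()
g=lambda y:300-(y+.5)/3.3-.5
for h in (10,11,12): x,f=fit(c,M,[(6.5,g(190)),(7.5,g(296))],h);print(h,x/PI,f)
s=robot.read_state();print((s['tool_pos']-M)@bx, onz(c,(420-(266.5)/4-.5,g(172)),75),onz(c,(420-(527)/4-.5,g(172)),75))
E
```

```text
10 [6.06989253] [ 0.15 -0.17]
11 [6.04149747] [ 0.17 -0.21]
12 [6.01300575] [ 0.19 -0.23]
8.110373782304876 [495.87014779  51.16113137  75.        ] [497.94746167  20.19085032  75.        ]
```

Request:
arm_command --rotation '[[0,0,0],[0,0,0],[0,0,0],[0,0,0],[0,0,0]]' --travel '[[0,0,-0.5],[0,-0.8,-0.5],[0,-1.5,-0.5],[0,-1.5,-0.1],[0,-1.5,0.05]]' --fingers '[0,0,0,0,0]'

```text
time: 6.65
tool_pos: [488.8, 36.7, 49.2]
tcp_rot: [2.145, 2.293, 0.003]
ft_force: [-3.3, -0.4, 9.8]
gripper_width: -0.1
```

Request:
arm_command --rotation '[[0,0,0],[0,0,0],[0,0,0],[0,0,0],[0,0,0]]' --travel '[[0,0.35,0.05],[0,0.75,0.05],[0,1.1,0.05],[0,1.45,0.05],[0,1.45,0.05]]' --fingers '[0,0,0,0,0]'

```text
time: 7.28
tool_pos: [504.1, 37.7, 49.5]
tcp_rot: [2.144, 2.292, 0.004]
ft_force: [-1.3, -0.0, 6.7]
gripper_width: -0.0
```

Request:
arm_command --rotation '[[0,0,0],[0,0,0],[0,0,0],[0,0,0],[0,0,0]]' --travel '[[0,0,-0.5],[0,1.5,-2.5],[0,3.0,-5],[0,3.0,-5],[0,3.0,-5]]' --fingers '[0,0,0,0,0]'

```text
time: 7.9
tool_pos: [533.1, 39.7, 98.7]
tcp_rot: [2.145, 2.293, 0.003]
ft_force: [0.5, -0.8, 0.3]
gripper_width: -0.4
```

```bash
python3 - <<'E'
from h import *
from station import robot
s,c,p,d=wshot(robot,"w5");print(s['tool_pos'],s['ft_force'])
print(proj(c,[L,M,Rr]))
q=proj(c,M)[0];r0,c0=int(q[1])-45,int(q[0])-100;print(r0,c0)
cv2.imwrite("pics/w5c.png",cv2.rotate(cv2.resize(p[r0:r0+80,c0:c0+200,::-1],None,fx=4,fy=7,interpolation=cv2.INTER_CUBIC),cv2.ROTATE_180))
E
```

```text
[533.11824387  39.67543013  98.7202156 ] [ 0.46169525 -0.80842214  0.25781593]
[[397.5521153  162.88277583]
 [321.71333449 162.67227003]
 [245.87513045 162.57331192]]
117 221
```

View pics/w5c.png

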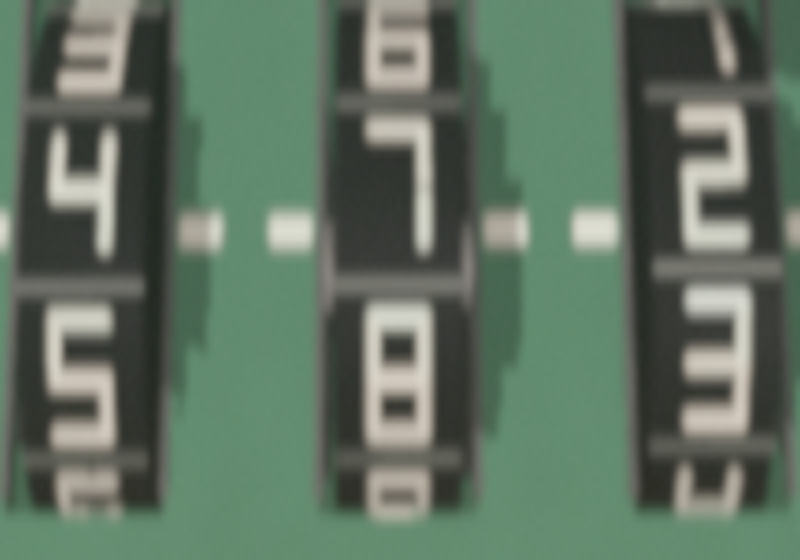

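```bash
python3 - <<'E'
from h import *
c=np.load("pics/w5_c.npy",allow_pickle=True).item()
g=lambda y:197-(y+.5)/7-.5; gx=lambda x:421-(x+.5)/4-.5
ms=[onz(c,(gx(x),g(y)),75) for x,y in((200,231),(290,231),(505,230),(595,230))]
print(np.round(ms,1))
off=np.mean([(m-M)@bx for m in ms]);print("mark offset along bx",off)
for n,b,h,o in (("L",L,9.5,[(3.5,106),(4.5,287),(5.5,459)]),("M",M,11.2,[(6.5,103),(7.5,284),(8.5,458)]),("R",Rr,9.6,[(1.5,92),(2.5,268),(3.5,446)])):
  for hh in (None,h):
    x,f=fit(c,b+off*bx,[(k,g(y)) for k,y in o],hh);print(n,x[0]/PI,x[1:],f)
E
```

```text
[[494.6  64.3  75. ]
 [495.5  51.3  75. ]
 [497.7  20.2  75. ]
 [498.6   7.1  75. ]]
mark offset along bx 0.4820051160379777
L 4.033290978866363 [10.86609585] [ 0.01 -0.01  0.01 -0.02]
L 4.055168866351337 [] [-0.18  0.08  0.09]
M 7.051906632553652 [11.24092349] [-0.02 -0.02  0.05  0.03]
M 7.052563998738401 [] [-0.02 -0.02  0.05]
R 2.1429855166732934 [10.83788588] [ 0.02 -0.03  0.03 -0.02]
R 2.163085415823906 [] [-0.18  0.04  0.13]
```

```bash
python3 - <<'E'
from h import *
from station import robot
s=robot.read_state()
print(rel(s,Rr+2*bx+[0,0,-75+52]))
E
```

```text
(array([-4.50882527, -3.49770059,  4.6402201 ]), array([0.11146907, 0.01350889, 0.1014687 ]))
```

Request:
arm_command --rotation '[[0,0,0],[0.1,0,0.1],[0.1,0,0.1],[0.1,0,0.1]]' --travel '[[-4.5,-3.5,1],[-4.5,-3.5,3.5],[-4.5,-3.5,4.65],[-4.5,-3.5,4.65]]' --fingers '[0,0,0,0]'

```text
time: 8.45
tool_pos: [499.9, -7.3, 50.8]
tcp_rot: [-2.147, -2.291, 0.003]
ft_force: [-0.3, -0.4, 0.7]
gripper_width: -0.1
```

Request:
arm_command --rotation '[[0,0,0],[0,0,0]]' --travel '[[0,0,0.13],[0,0,0.13]]' --fingers '[0,0]'

```text
time: 8.7
tool_pos: [500.3, -7.0, 49.9]
tcp_rot: [-2.147, -2.292, 0.002]
ft_force: [0.3, 0.7, -0.2]
gripper_width: 0.2
```

Request:
arm_command --rotation '[[0,0,0],[0,0,0]]' --travel '[[0,0,0.1],[0,0,0.1]]' --fingers '[0,0]'

```text
time: 8.95
tool_pos: [500.6, -6.9, 49.1]
tcp_rot: [-2.146, -2.293, 0.001]
ft_force: [0.8, 0.1, -0.2]
gripper_width: 0.3
```

Request:
arm_command --rotation '[[0,0,0],[0,0,0]]' --travel '[[0,0,0.1],[0,0,0.1]]' --fingers '[0,0]'

```text
time: 9.2
tool_pos: [500.6, -6.9, 48.4]
tcp_rot: [-2.147, -2.293, 0.001]
ft_force: [-0.8, -1.4, 2.4]
gripper_width: 0.1
```

Request:
arm_command --rotation '[[0,0,0],[0,0,0],[0,0,0],[0,0,0]]' --travel '[[0,0,0.12],[0,-0.12,0.12],[0,-0.23,0.12],[0,-0.23,0.12]]' --fingers '[0,0,0,0]'

```text
time: 9.7
tool_pos: [499.7, -7.0, 48.1]
tcp_rot: [2.146, 2.292, 0.002]
ft_force: [2.2, 0.7, 5.7]
gripper_width: 0.2
```

Request:
arm_command --rotation '[[0,0,0],[0,0,0],[0,0,0],[0,0,0],[0,0,0]]' --travel '[[0,0,-0.5],[2,1.5,-2.5],[4.4,3.2,-5],[4.4,3.2,-5],[4.4,3.2,-5]]' --fingers '[0,0,0,0,0]'

```text
time: 10.32
tool_pos: [527.5, 38.7, 97.1]
tcp_rot: [2.147, 2.294, -0.001]
ft_force: [-0.3, 0.8, -1.3]
gripper_width: -0.2
```

```bash
python3 - <<'E'
from h import *
from station import robot
s,c,p,d=wshot(robot,"w6");print(s['tool_pos'],s['ft_force'])
q=proj(c,M)[0];r0,c0=int(q[1])-45,int(q[0])-100;print(r0,c0)
cv2.imwrite("pics/w6c.png",cv2.rotate(cv2.resize(p[r0:r0+80,c0:c0+200,::-1],None,fx=4,fy=7,interpolation=cv2.INTER_CUBIC),cv2.ROTATE_180))
E
```

```text
[527.47555684  38.67453676  97.10449438] [-0.31878474  0.75818728 -1.31044305]
127 222
```

View pics/w6c.png

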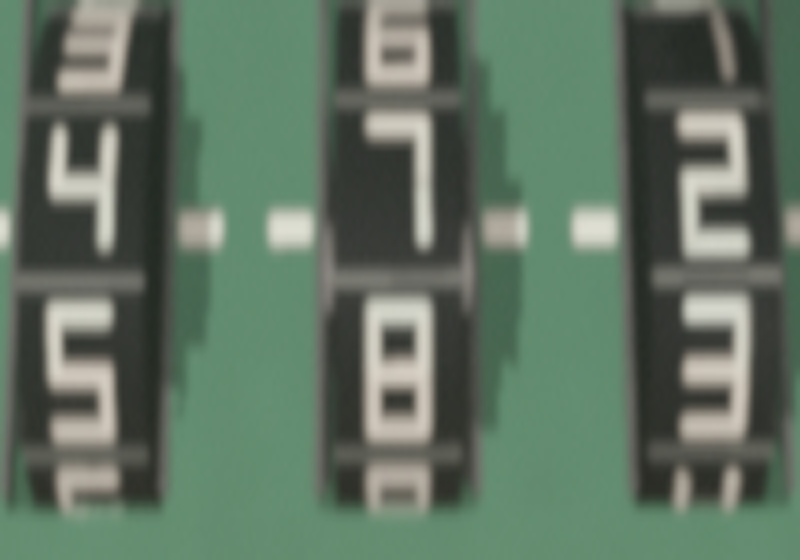

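```bash
python3 - <<'E'
from h import *
from station import robot
c=np.load("pics/w6_c.npy",allow_pickle=True).item()
g=lambda y:207-(y+.5)/7-.5; gx=lambda x:422-(x+.5)/4-.5
ms=[onz(c,(gx(x),g(y)),75) for x,y in((200,230),(290,230),(505,229),(595,229))]
off=np.mean([(m-M)@bx for m in ms]);print("mark offset along bx",off)
for n,b,h,o in (("L",L,9.5,[(3.5,104),(4.5,281),(5.5,454)]),("M",M,11.2,[(6.5,98),(7.5,279),(8.5,453)]),("R",Rr,9.6,[(1.5,99),(2.5,275),(3.5,450)])):
  for hh in (None,h):
    x,f=fit(c,b+off*bx,[(k,g(y)) for k,y in o],hh);print(n,x[0]/PI,x[1:],f)
H=np.array([579,-24.3,97.]);s=robot.read_state()
for P in (H-40*by+[-0,0,10],):print(P,rel(s,P))
E
```

```text
mark offset along bx 0.4339493235445059
L 4.052816585263682 [10.02239367] [ 0.07 -0.02 -0.05 -0.12]
L 4.0621896063275855 [] [-0.01  0.02 -0.02]
M 7.043482473244035 [12.01473661] [-0.08  0.08 -0.03  0.13]
M 7.058154533305217 [] [-0.2   0.14  0.03]
R 2.0903521312088214 [10.3707199] [ 0.04  0.01 -0.05 -0.08]
R 2.104225979070983 [] [-0.08  0.06  0.  ]
[581.58619478 -64.2163074  107.        ] (array([-10.60455662,   4.74411898,  -1.00663717]), array([-0.03356672,  0.02241459,  0.05717275]))
```

```bash
python3 - <<'E'
from h import *
c=np.load("pics/w1_c.npy",allow_pickle=True).item();d=np.load("pics/w1.npy")
def W(u,v): return c['origin']+ray(c,(u,v))*d[v,u]
for u,v in((230,244),(235,244),(240,244),(235,250),(235,285),(228,265),(236,265),(243,265),(210,265),(270,240),(130,250),(100,220),(80,290),(40,150),(20,340),(150,280)):
    print(u,v,W(u,v).round(1))
E
```

```text
230 244 [562.2 -28.9  92.1]
235 244 [561.4 -25.1  93.1]
240 244 [562.1 -22.   91.2]
235 250 [562.1 -23.2 101. ]
235 285 [589.9 -23.7 101.5]
228 265 [573.5 -28.1 102.2]
236 265 [573.1 -22.5 102.2]
243 265 [576.5 -19.   95.8]
210 265 [587.2 -48.   80.1]
270 240 [562.6  -1.8  80.8]
130 250 [ 613.1 -145.9   16.3]
100 220 [ 584.1 -172.    14.9]
80 290 [ 609.9 -146.2   90.9]
40 150 [ 504.4 -164.8   80.3]
20 340 [ 636.2 -177.   119.2]
150 280 [ 647.  -131.1   13.6]
```

```bash
python3 - <<'E'
import cv2
p=cv2.imread("pics/w1.png");cv2.imwrite("pics/w1h.png",cv2.resize(p[200:310,130:330],None,fx=4,fy=4,interpolation=cv2.INTER_CUBIC))
E
```

```text
(no output)
```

View pics/w1h.png

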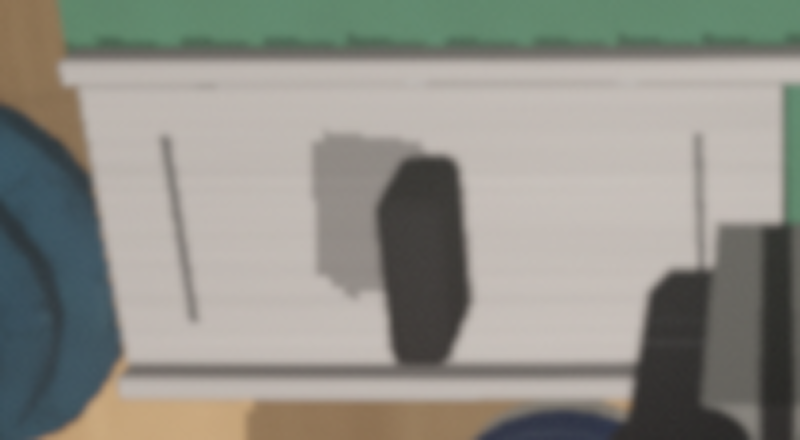

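```bash
python3 - <<'E'
from h import *
from station import robot
H=np.array([578,-25,91.]);s=robot.read_state()
P=H-34*by;P[2]=50;print(P,rel(s,P))
E
```

```text
[580.19826556 -58.92886129  50.        ] (array([-10.06561265,   4.64367829,   4.69321243]), array([-0.03356672,  0.02241459,  0.05717275]))
```

Request:
arm_command --rotation '[[0,0,0],[0,0,0],[0,0,0],[0,0,0],[0,0,0],[0,0,0]]' --travel '[[-5,2.3,0],[-10.05,4.65,0],[-10.05,4.65,0],[-10.05,4.65,2.5],[-10.05,4.65,3.8],[-10.05,4.65,3.8]]' --fingers '[0,0,0,0,0,0]'

```text
time: 11.12
tool_pos: [578.5, -58.4, 57.5]
tcp_rot: [-2.145, -2.291, 0.004]
ft_force: [0.5, 0.9, 0.6]
gripper_width: 0.2
```

```bash
python3 - <<'E'
from h import *
from station import robot
s,c,p,d=wshot(robot,"w7");print(s['tool_pos'],s['ft_force'])
cv2.imwrite("pics/w7c.png",p[:,:,::-1])
E
```

```text
[578.50448166 -58.39953291  57.50426162] [0.53786556 0.90579149 0.61730358]
```

View pics/w7c.png

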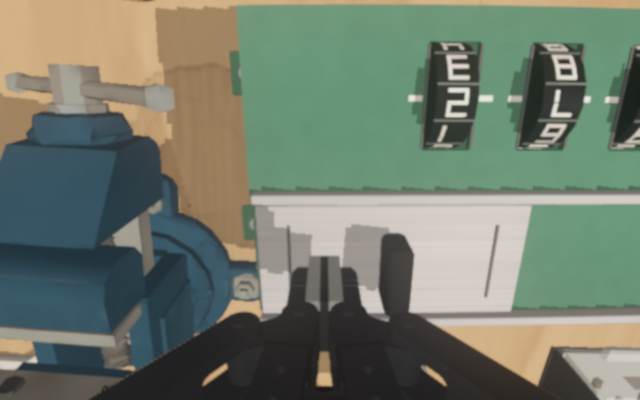

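Request:
arm_command --rotation '[[0,0,0],[0,0,0],[0,0,0],[0,0,0],[0,0,0]]' --travel '[[0,0,0.8],[0.5,0,0.8],[1.0,0,0.8],[1.3,0,0.8],[1.5,0,0.8]]' --fingers '[0,0,0,0,0]'

```text
time: 11.8
tool_pos: [578.6, -43.6, 50.9]
tcp_rot: [-2.147, -2.294, 0.003]
ft_force: [-0.7, -1.9, 1.6]
gripper_width: -0.2
```

Request:
arm_command --rotation '[[0,0,0],[0,0,0],[0,0,0],[0,0,0]]' --travel '[[0.2,0,0],[0.4,0,0],[0.6,0,0],[0.8,0,0]]' --fingers '[0,0,0,0]'

```text
time: 12.3
tool_pos: [578.0, -35.6, 50.9]
tcp_rot: [-2.147, -2.293, 0.003]
ft_force: [-0.1, -1.9, 1.1]
gripper_width: 0.1
```

Request:
arm_command --rotation '[[0,0,0],[0,0,0],[0,0,0],[0,0,0],[0,0,0],[0,0,0],[0,0,0],[0,0,0]]' --travel '[[0.4,0,0],[0.8,0,0],[1.2,0,0],[1.6,0,0],[2.0,0,0],[2.4,0,0],[2.8,0,0],[3.2,0,0]]' --fingers '[0,0,0,0,0,0,0,0]'

```text
time: 13.3
tool_pos: [575.8, -3.4, 50.9]
tcp_rot: [-2.147, -2.293, 0.003]
ft_force: [-0.3, -2.6, 1.2]
gripper_width: -0.0
```

```bash
python3 - <<'E'
from h import *
from station import robot
s,c,p,d=wshot(robot,"w8");print(s['tool_pos'],s['ft_force'])
E
```

```text
[575.82882986  -3.35969685  50.86624149] [-0.32831544 -2.62089778  1.24634745]
```

View pics/w8.png

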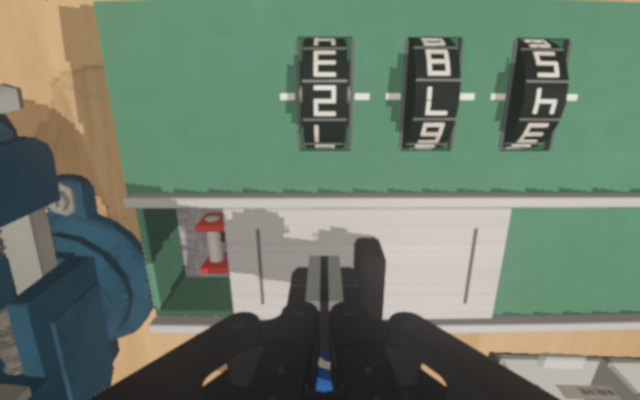

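Request:
arm_command --rotation '[[0,0,0],[0,0,0],[0,0,0],[0,0,0],[0,0,0],[0,0,0],[0,0,0],[0,0,0]]' --travel '[[0.5,0,0],[1.0,0,0],[1.5,0,0],[2.0,0,0],[2.5,0,0],[3.0,0,0],[3.5,0,0],[4.0,0,0]]' --fingers '[0,0,0,0,0,0,0,0]'

```text
time: 14.35
tool_pos: [573.1, 37.4, 50.8]
tcp_rot: [-2.146, -2.294, 0.003]
ft_force: [-1.7, -1.5, 1.0]
gripper_width: -0.4
```

```bash
python3 - <<'E'
from h import *
from station import robot
s,c,p,d=wshot(robot,"w9");print(s['tool_pos'],s['ft_force'])
E
```

```text
[573.05164263  37.35052485  50.83087933] [-1.70923842 -1.51754462  0.9996712 ]
```

View pics/w9.png

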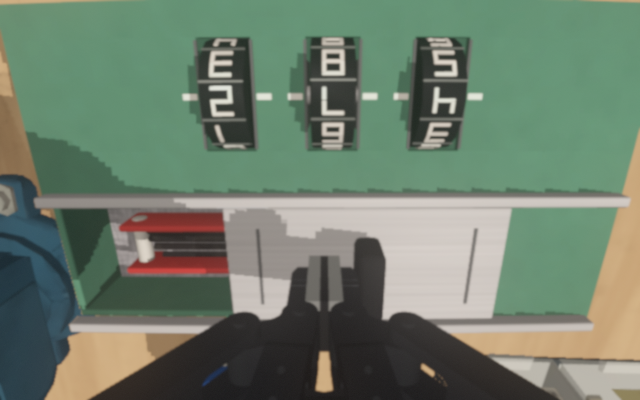

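Request:
arm_command --rotation '[[0,0,0],[0,0,0],[0,0,0],[0,0,0]]' --travel '[[0.15,0,0],[0.3,0,0],[0.45,0,0],[0.6,0,0]]' --fingers '[0,0,0,0]'

```text
time: 14.9
tool_pos: [572.7, 43.9, 50.8]
tcp_rot: [-2.145, -2.294, 0.002]
ft_force: [-0.9, -2.4, 0.7]
gripper_width: -0.1
```

Request:
arm_command --rotation '[[0,0,0],[0,0,0]]' --travel '[[0.1,0,0],[0.2,0,0]]' --fingers '[0,0]'

```text
time: 15.15
tool_pos: [572.6, 44.9, 50.8]
tcp_rot: [2.146, 2.293, -0.005]
ft_force: [-0.8, -7.3, 0.9]
gripper_width: -0.1
```

Request:
arm_command --rotation '[[0,0,0],[0,0,0]]' --travel '[[0.1,0,0],[0.15,0,0]]' --fingers '[0,0]'

```text
time: 15.4
tool_pos: [572.6, 44.7, 50.9]
tcp_rot: [2.146, 2.29, -0.008]
ft_force: [0.0, -7.9, 0.6]
gripper_width: 0.0
```

Request:
arm_command --rotation '[[0,0,0],[0,0,0],[0,0,0],[0,0,0],[0,0,0],[0,0,0]]' --travel '[[-0.6,0,0],[-1.5,0,0],[-1.5,0,-3],[-1.5,0,-7],[-1.5,-1,-11],[-1.5,-1,-11]]' --fingers '[0,0,0,0,0,0]'

```text
time: 16.15
tool_pos: [565.4, 29.8, 164.7]
tcp_rot: [2.143, 2.287, -0.001]
ft_force: [0.0, -1.2, -1.3]
gripper_width: -0.1
```

```bash
python3 - <<'E'
from h import *
from station import robot
s,c,p,d=wshot(robot,"w10");print(s['tool_pos'],s['ft_force'],s['time'])
p2,_=robot.grab_frame("scene");cv2.imwrite("pics/s3.png",p2[:,:,::-1])
p2,_=robot.grab_frame("top");cv2.imwrite("pics/t3.png",p2[:,:,::-1])
E
```

```text
[565.38134974  29.82656884 164.72019045] [ 0.0467697  -1.1515843  -1.25903165] 16.15
```

View pics/w10.png

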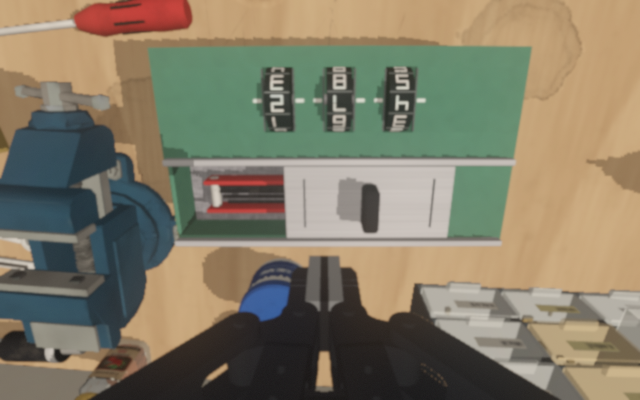

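View pics/s3.png

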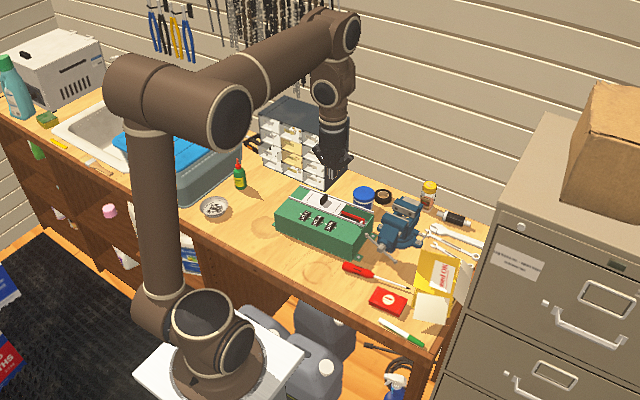

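```bash
python3 - <<'E'
from h import *
from station import robot
a=np.load("pics/w1_c.npy",allow_pickle=True).item();b=np.load("pics/w10_c.npy",allow_pickle=True).item()
A=onz(a,(326,222),80);B=onz(b,(453.5,172),80);print(A,B,(B-A)@by)
A=onz(a,(174,235),80);B=onz(b,(304.5,180),80);print((B-A)@by)
A=onz(a,(305,235),80);B=onz(b,(433.5,180),80);print((B-A)@by)
p=cv2.imread("pics/w10.png");cv2.imwrite("pics/w10c.png",cv2.resize(p[60:250,150:530],None,fx=2.1,fy=3,interpolation=cv2.INTER_CUBIC))
E
```

```text
[545.67669056  39.02541869  80.        ] [543.0542121  127.11601029  80.        ] 88.07583434203292
88.44456883195238
89.04460611319749
```

View pics/w10c.png

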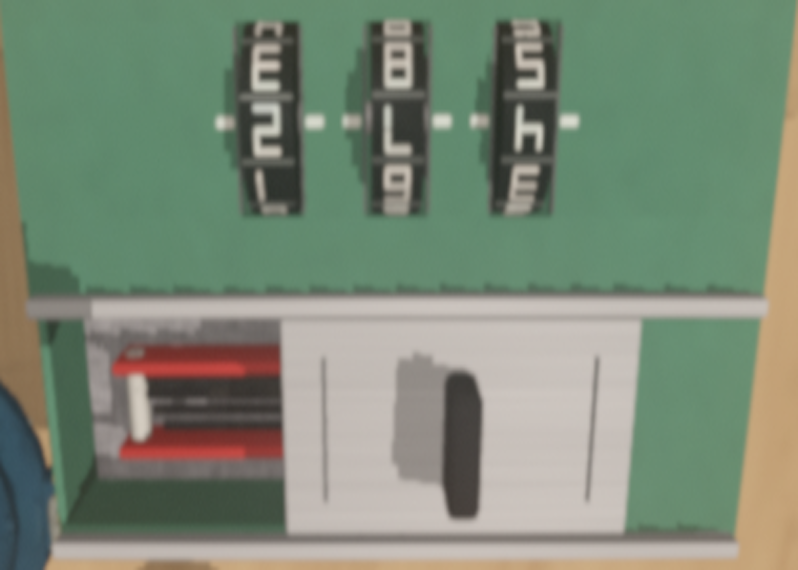

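```bash
python3 -c "
from station import robot
print(robot.hand_in(), robot.read_state()['time'])"
```

```text
the job is handed in; nothing more can be done
the job is handed in; nothing more can be done
```

The lockbox is unlocked and its lid is open, with 4‑7‑2 on top at the index marks. The job was handed in at about 16.3 s, and no verdict was reported.

- **Wheels:** I rolled the middle wheel from about 5.1 to 7 in two strokes and nudged the right wheel back from about 2.15 to 2. The highest force I read while pressing was about 10 N. The left wheel already stood at 4, so I did not touch it.
- **Wheel check:** the last fit, taken before opening the lid, gave about 4.05, 7.05 and 2.10, so the wheels were within about 0.07 rad of exact. The final picture, by eye only, still shows 4‑7‑2.
- **Lid:** I pushed the handle to the left with shut fingers at about 2 to 2.6 N. At the stop the force rose to about 8 N with no more movement, so I backed off.
- **Lid check:** the pictures give 88 to 89 mm of travel instead of 90. That is within the 2 mm camera calibration, and the stop was clearly felt.
- **Surroundings:** I saw no bystander moved in the final pictures (checked by eye), and the arm is clear of everything.
- **Disagreement:** the fingertips turned out to be about 36 mm short of the stated TCP. The cameras and the touch contact both showed this, so I set the working heights by touch.

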